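Seat the display post in the plinth's hidden hole

ROBOT

A 6-joint arm with a two-finger parallel gripper is mounted at the origin on the work surface. World frame = base frame: x ahead of the robot, y to its left, z up, the work surface at z = 0. Lengths are in m, angles in rad, forces in N, time in s.
With the tool pointing down it reaches from about 0.275 to 1 m from the base axis. Payload 8.4 kg.
Tool frame: the origin (TCP) lies on the centre line of the jaws, within the pads' length; the fingertips stand 17 mm ahead of it and the grasp point (between the pads) lies 2 mm behind it (bot.tcp_to_tips is the z of the fingertips in the tool frame, in m); z points along the fingers, y is the line along which they close (so a half turn about z gives the same grasp; the last joint's range is limited). The gripper opens to 85 mm and grips with 20 to 120 N. Pads are 22 mm wide; open, the fingers measure 114 mm over their backs; the gripper's body (76 mm by 85 mm) begins 54 mm behind the grasp point. The pads swing forward as they close: fully open they stand 13 mm farther back than shut.
Start: joints at [-1.177, 0.353, 1.633, -0, 1.155, -0.002], TCP at [0.241, -0.577, 0.248] pointing down, gripper open.
Joint ranges: [-2.63, 2.63], [-0.92, 2.1], [0.06, 2.66], [-1.3, 4.44], [0, 2.69], [-3.02, 3.02]. Speed limits (rad/s): [2.22, 2.22, 2.79, 3.14, 3.14, 3.14].

INTERFACE

Orientations are given as a unit quaternion [x, y, z, w].
In Python, from workcell import bot, hand, kinematics, get_obs, vision, hand_in gives the robot as it stands. The module is installed in compiled form; this text tells all that it offers. Calls block until the motion is done:
- bot.reach(position, orientation): joint-space move of the TCP to a pose.
- bot.servo_line(position, ori=None, velocity=0.15): straight line of the TCP; ori=None keeps the orientation; velocity is the mean speed in m/s.
- bot.goto_joints(angles): joint-space move.
- hand.move_gripper(opening, strength=None): finger opening in m; strength is the grip in N (None keeps the last); returns when the fingers have stopped.
- bot.dwell(seconds).
- kinematics.solve_ik(position, orientation): joint angles nearest the present ones, or None.
- get_obs(): the state.
- vision.read_camera(name): name is "side" or "top"; returns a dict with "frame" (480x640x3 uint8, red, green, blue), "intrinsics" (3x3 intrinsics, pixels), "dist" ([k1, k2, p1, p2, k3] as OpenCV has them; the pictures are not rectified), "view" (4x4, takes a point from world to camera coordinates). Camera axes: x right, y down, z forward; pixel columns grow to the right and rows downward; lengths in m; the calibration is good to about 2 mm. A picture is of the moment at which its call begins. There is no depth.
A pose or a line that the arm cannot do raises bot.IKError and nothing moves.
- hand_in(): hands the job in; it is judged then, once.
The state is a dict: "time_s": time; "joint_pos": joint angles; "joint_vel": joint speeds; "joint_efforts": joint torques, N m; "position": TCP position; "orientation": TCP orientation; "wrist_force": force on the tool from outside, world axes, zero at the start; "ft_torque": the same for the moment, N m; "gripper_width": finger opening in m; "grip_force": force on a finger pad.
Only numpy, scipy, OpenCV 4.12 (cv2) and the standard library are available. Lean on these libraries where they do the work, as an engineer would, in place of code of your own. Each camera call takes 0.05 s, during which the arm holds its last target. There are 200 camera calls.

TASK

Lift the post with the plain cylindrical knob out of the wooden holder, set its tip down lightly on the plinth's dark plate and slide it along the plate in contact until it drops into the unmarked hole, then let it down until its collar sits flat on the plate and let go. The plate is sprung: never press it down hard, and leave the other two posts and the other things on the counter where they are.

Things in the scene. Friction and masses are not known exactly. Their poses are not given: they have to be found in the camera images.
- post_grip (a point): Centre of the dark wooden knob (upright cylinder, 22 mm diameter, 35 mm tall) at the top of the post to be moved; grasp it here. The post, about 150 g and 105 mm tall, starts upright in any one of the holder's three sockets, its collar on the holder's top. z points up along it. The other two posts have a ball and a flat disc for heads.
- post_tip (a point): Foot of the same post, 87.5 mm below post_grip. Upward from here: a steel pin 12 mm in diameter and 22 mm long whose lowest 8 mm taper to a flat tip 5 mm across; a collar 30 mm in diameter, 5 mm thick, underside 22 mm above the tip; a shaft 14 mm in diameter, 43 mm long; the knob. z points up along the post.
- slot_mid (a point): Middle of the bare part of the plinth's dark plate, at the height of its surface at rest; z up, y along the plinth. Bare plate: y -65 to +65 mm, x -36 to +36 mm. Its one blind hole, 14 mm in diameter and 28 mm deep (deeper than the pin), lies on the centre line x = 0, its centre anywhere from y = -35 to +35 mm, different each time and not given.
- plinth: Fixed wooden frame with the sprung dark plate in it, 100 mm (x) by 270 mm (y) by 57 mm high, origin at the centre of its underside. The plate's surface is 46 mm above the counter; wooden end caps beyond y = -65 and +65 mm stand 10.5 mm above the plate, the side rails lie below it.
- plate (a joint): How far the sprung plate is pushed down, in m, 0 at rest. It moves straight down without tilting, yields about 1 mm for each 1.5 N and bottoms out at 11 mm; it must not be pushed down more than 8 mm (12 N). The seated post's weight alone sinks it about 1 mm.
- holder: The fixed wooden holder block, 200 mm (x) by 60 mm by 40 mm high, origin at the centre of its underside; three sockets at x = -65, 0 and +65 mm along it, each 14 mm in diameter and 30 mm deep, hold the three posts upright.
- ball_post_head (a point): Centre of the 34 mm ball on another post in the holder, 83 mm above that post's tip; to be left alone.
- disc_post_head (a point): Centre of the flat disc, 42 mm in diameter and 9 mm thick, on the third post in the holder, 74.5 mm above that post's tip; to be left alone.
- scent: Amber glass jar with a brass cap, 44 mm in diameter, 100 mm tall, standing beyond the holder and plinth; origin at the centre of its underside. Leave alone.
- brush: Shoe brush lying on its bristles, 160 by 45 by 42 mm, origin at the centre of its underside. Leave alone.
- polish_tin: Flat round tin, 74 mm in diameter, 24 mm high, origin at the centre of its underside. Leave alone.
- shoe_tree: Wooden shoe tree lying down, about 205 mm long and 38 mm high, origin on its underside. Leave alone.
Not all that is in view belongs to the job. Leave any green, red or turquoise look-alike of the part that bears post_grip alone.

How it is judged:
By the outcome, as a careful person would: the job done as asked, in the order asked, and still so for the second after the job is handed in, with the robot touching nothing.
It also fails if it takes over 67 s, if anything falls off the work surface, if the arm or the gripper's body presses on something with over 40 N, if the wrist force passes 120 N, or if a joint passes its speed limit or range.

## Working session

There is one attempt and no reset: what is moved stays moved. The work goes in short steps, each a Python script; the robot and the scene stay as the last script left them, time stands still between calls to the robot, and variables do not carry over. Pictures are saved under pics/ and viewed, at most 10 in all, crops included, and the job is handed in when it is done.

```bash
mkdir -p pics; python3 - <<'E'
from workcell import vision,get_obs
import cv2,numpy as np
for n in("top","side"):
    r=vision.read_camera(n); cv2.imwrite(f"pics/{n}0.png",r["frame"][:,:,::-1]); print(r["intrinsics"],r["dist"],r["view"])
o=get_obs(); print(o["orientation"],o["wrist_force"],o["time_s"],o["gripper_width"])
E
```

```text
[[542.58090267   0.         321.15518812]
 [  0.         542.58090267 251.6289288 ]
 [  0.           0.           1.        ]] [-0.1654996  0.         0.         0.         0.       ] [[-0.00527599 -0.99998381  0.00213239  0.06950997]
 [-0.99575377  0.00505766 -0.09191768  0.58246646]
 [ 0.0919054  -0.0026083  -0.99576433  0.89591371]
 [ 0.          0.          0.          1.        ]]
[[516.525625     0.         317.36122806]
 [  0.         516.525625   244.01452344]
 [  0.           0.           1.        ]] [0.04352267 0.         0.         0.         0.        ] [[-9.09295662e-01 -4.16149827e-01  8.48404182e-04  5.42371885e-01]
 [-2.24094747e-01  4.87931588e-01 -8.43625693e-01  1.69643471e-01]
 [ 3.50660723e-01 -7.67295306e-01 -5.36931067e-01  7.69916990e-01]
 [ 0.00000000e+00  0.00000000e+00  0.00000000e+00  1.00000000e+00]]
[ 9.80480823e-01  1.96613791e-01 -1.21644895e-04 -5.97851081e-04] [-0.01036912 -0.05823604 -0.45894035] 0.1 0.08528474237171733
```

View pics/top0.png

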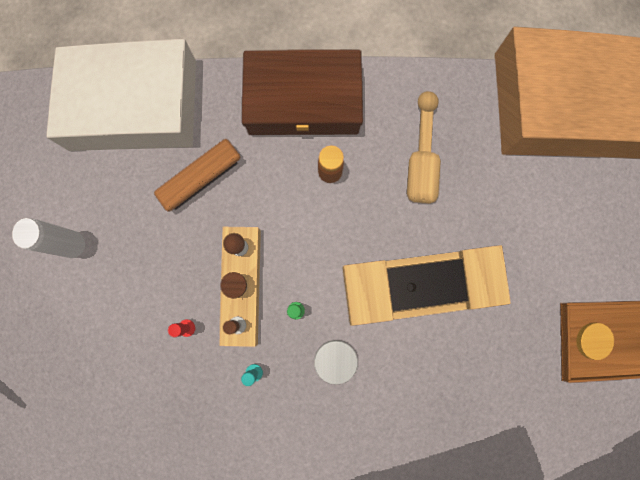

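View pics/side0.png

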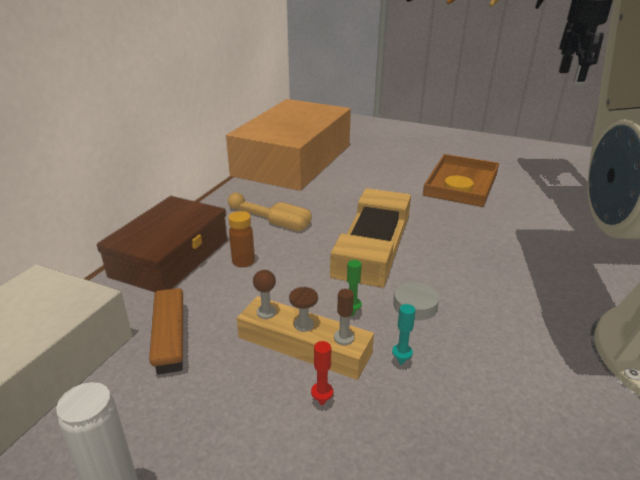

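The top view shows the knob post at about (231,327), the disc at (234,286) and the ball at (234,243). The plate is around (427,285) with its hole near (411,287). The red, green and turquoise look-alikes are at (180,329), (296,311) and (250,376). The side view agrees, with the knob at about (345,303).

```bash
cat > h.py <<'E'
import cv2,numpy as np
from workcell import bot,hand,kinematics,get_obs,vision
def ray(r,p):
    u=cv2.undistortPoints(np.array([[p]],float),r["intrinsics"],np.array(r["dist"]))[0,0]
    V=np.array(r["view"]);R=V[:3,:3]
    return -R.T@V[:3,3],R.T@np.array([u[0],u[1],1.])
def onplane(r,p,z):
    c,d=ray(r,p); return c+d*(z-c[2])/d[2]
def tri(r1,p1,r2,p2):
    c1,d1=ray(r1,p1);c2,d2=ray(r2,p2)
    s=np.linalg.lstsq(np.c_[d1,-d2],c2-c1,rcond=None)[0]
    a,b=c1+s[0]*d1,c2+s[1]*d2
    return (a+b)/2,np.linalg.norm(a-b)
def blobs(mask,roi,mina=20):
    x0,y0,x1,y1=roi;m=np.zeros(mask.shape,np.uint8);m[y0:y1,x0:x1]=mask[y0:y1,x0:x1]
    cs,_=cv2.findContours(m,cv2.RETR_EXTERNAL,cv2.CHAIN_APPROX_NONE)
    return sorted([c for c in cs if cv2.contourArea(c)>=mina],key=cv2.contourArea,reverse=True)
E
python3 - <<'E'
from h import *
t=vision.read_camera("top");s=vision.read_camera("side")
g=t["frame"].astype(int)
v=g.max(2)
# plate
c=blobs((v<60).astype(np.uint8),(375,245,480,325))[0]
rect=cv2.minAreaRect(c);print("plate px",rect)
P=np.array([onplane(t,p,.046)[:2] for p in cv2.boxPoints(rect)]);print(P.round(4),P.mean(0))
for a,b in((0,1),(1,2)):print(np.linalg.norm(P[a]-P[b]))
# holder top outline
hsv=cv2.cvtColor(t["frame"],cv2.COLOR_RGB2HSV)
c=blobs(cv2.inRange(hsv,(10,70,120),(28,255,255)),(205,215,275,360))[0]
H=cv2.minAreaRect(cv2.convexHull(c));B=np.array([onplane(t,p,.04)[:2] for p in cv2.boxPoints(H)]);print("holder",B.round(4),B.mean(0))
# hole: darkest blob
sub=v[262:308,392:464]
print(np.percentile(sub,[1,5,25,50,90]))
c=t["frame"][225:385,160:500];cv2.imwrite("pics/c1.png",np.hstack([cv2.resize(t["frame"][310:345,215:255],(400,350),interpolation=0),cv2.resize(np.clip(t["frame"][255:315,385:470].astype(int)*4,0,255).astype(np.uint8),(400,350),interpolation=0)])[:,:,::-1])
m=cv2.inRange(cv2.cvtColor(s["frame"],cv2.COLOR_RGB2HSV),(0,50,0),(20,255,110))
for c in blobs(m,(330,280,362,325)): print("side knob",cv2.boundingRect(c),cv2.minAreaRect(c))
E
```

```text
plate px ((433.6541748046875, 283.57177734375), (41.69326400756836, 62.67034912109375), 82.50414276123047)
[[ 0.5547 -0.0645]
 [ 0.5677 -0.1704]
 [ 0.4982 -0.1781]
 [ 0.4859 -0.0726]] [ 0.52659626 -0.12140275]
0.10669554589359224
0.06993260976435156
holder [[0.4254 0.2382]
 [0.6263 0.2346]
 [0.6241 0.1687]
 [0.424  0.1733]] [0.52491639 0.20370477]
[44. 48. 53. 57. 71.]
side knob (337, 289, 16, 29) ((344.50823974609375, 302.90985107421875), (14.757325172424316, 28.337688446044922), 5.194429397583008)
```

View pics/c1.png

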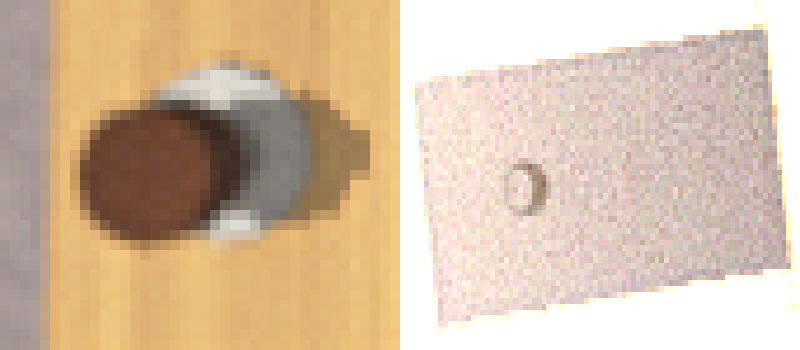

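The crop shows the knob's top disc centred at about (229.3,326.7) in the top view. The hole is centred at about (411.9,286.6), and the plate corners are clear.

```bash
python3 - <<'E'
from h import *
t=vision.read_camera("top");s=vision.read_camera("side")
print("knobtop",onplane(t,(229.2,326.7),.123)); 
# side: knob centre
print("side knob at .1055",onplane(s,(344.5,303),.1055))
print("hole",onplane(t,(411.9,286.6),.046))
C=np.array([(15,82),(365,28),(390,268),(40,325)])/[4.706,5.833]+[385-.5,255-.5]
P=np.array([onplane(t,p,.046)[:2] for p in C]);m=P.mean(0)
print("plate",P.round(4),m)
ax=(P[0]+P[3]-P[1]-P[2]);L=np.linalg.norm(ax)/2;ax/=np.linalg.norm(ax)
print("L",L,"axis",ax,"hole along",ax@(onplane(t,(411.9,286.6),.046)[:2]-m), "across",np.cross(ax,onplane(t,(411.9,286.6),.046)[:2]-m))
hsv=cv2.cvtColor(t["frame"],cv2.COLOR_RGB2HSV)
for nm,lo,hi in(("red",(0,180,80),(5,255,255)),("red2",(172,180,80),(180,255,255)),("green",(50,120,40),(75,255,255)),("teal",(80,120,60),(100,255,255))):
  for c in blobs(cv2.inRange(hsv,lo,hi),(150,290,320,400)):
    p=c.reshape(-1,2);print(nm,cv2.boundingRect(c),onplane(t,p.mean(0),.09).round(3))
E
```

```text
knobtop [0.46045302 0.2066279  0.123     ]
side knob at .1055 [0.45856785 0.21176468 0.1055    ]
hole [ 0.52181793 -0.08419348  0.046     ]
plate [[ 0.5522 -0.0441]
 [ 0.5669 -0.1705]
 [ 0.4977 -0.1779]
 [ 0.4829 -0.052 ]] [ 0.52492058 -0.11112622]
L 0.12704622864346354 axis [-0.115849    0.99326684] hole along 0.02711083346957084 across -3.837911708649616e-05
red (169, 324, 13, 12) [0.454 0.3   0.09 ]
red (180, 320, 15, 16) [0.458 0.277 0.09 ]
green (287, 302, 17, 17) [0.484 0.108 0.09 ]
teal (242, 364, 21, 22) [0.384 0.177 0.09 ]<stdin>:11: DeprecationWarning: Arrays of 2-dimensional vectors are deprecated. Use arrays of 3-dimensional vectors instead. (deprecated in NumPy 2.0)
```

```bash
python3 - <<'E'
from h import *
q=[1,0,0,0]
hand.move_gripper(.06,50)
bot.reach([.460,.207,.22],q)
bot.servo_line([.460,.207,.1035],velocity=.12)
print(get_obs()["wrist_force"])
hand.move_gripper(.0,50)
o=get_obs();print(o["gripper_width"],o["grip_force"],o["wrist_force"],o["ft_torque"],o["position"])
bot.servo_line([.460,.207,.2335],velocity=.1)
o=get_obs();print(o["gripper_width"],o["grip_force"],o["wrist_force"],o["position"],o["orientation"],o["time_s"])
t=vision.read_camera("top");s=vision.read_camera("side")
cv2.imwrite("pics/lift.png",np.hstack([cv2.resize(s["frame"][190:350,270:430],(600,600)),cv2.resize(t["frame"][250:400,180:230],(200,600))])[:,:,::-1])
E
```

```text
[0.50470413 1.1301876  0.04155557]
0.020781541042732755 48.67561876773834 [-0.44983516  1.36075744  5.12466692] [ 0.10380356  0.12033861 -0.02752523] [0.46034438 0.20723994 0.10399719]
0.0207882554921549 49.082393646240234 [ 0.35985593 -0.3396219  -0.76927519] [0.45963805 0.2068301  0.23286439] [ 9.99999811e-01 -1.20030912e-05 -5.56018603e-04  2.60430879e-04] 6.55
```

View pics/lift.png

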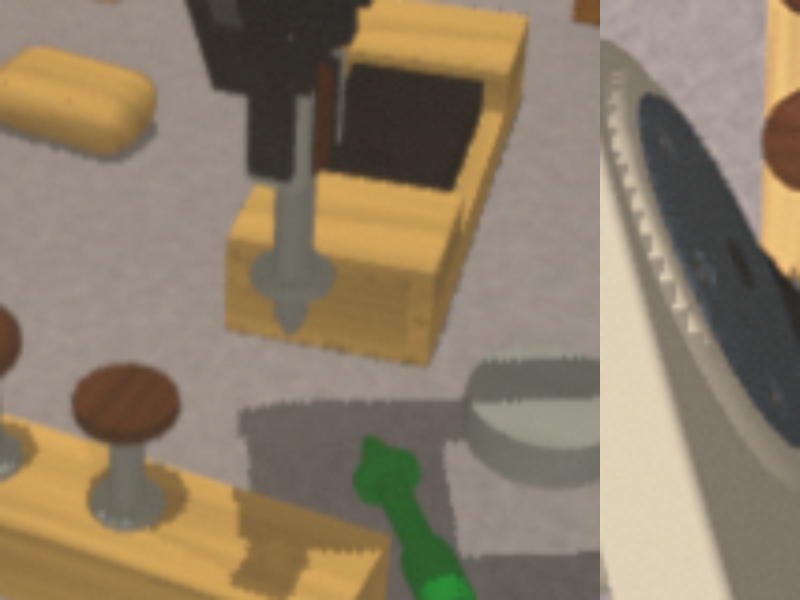

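The post hangs in the jaws with its tip at about (347,277) in the side view. The green look-alike seems to lie differently than before, so I'll check the full view.

```bash
python3 - <<'E'
from h import *
t=vision.read_camera("top");s=vision.read_camera("side")
cv2.imwrite("pics/s2.png",np.vstack([np.hstack([cv2.resize(s["frame"],(400,300)),cv2.resize(t["frame"],(400,300))]),np.hstack([cv2.resize(cv2.imread("pics/side0.png")[:,:,::-1][230:410,290:450],(400,300)),cv2.resize(s["frame"][230:410,290:450],(400,300))])])[:,:,::-1])
E
```

```text
(no output)
```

View pics/s2.png

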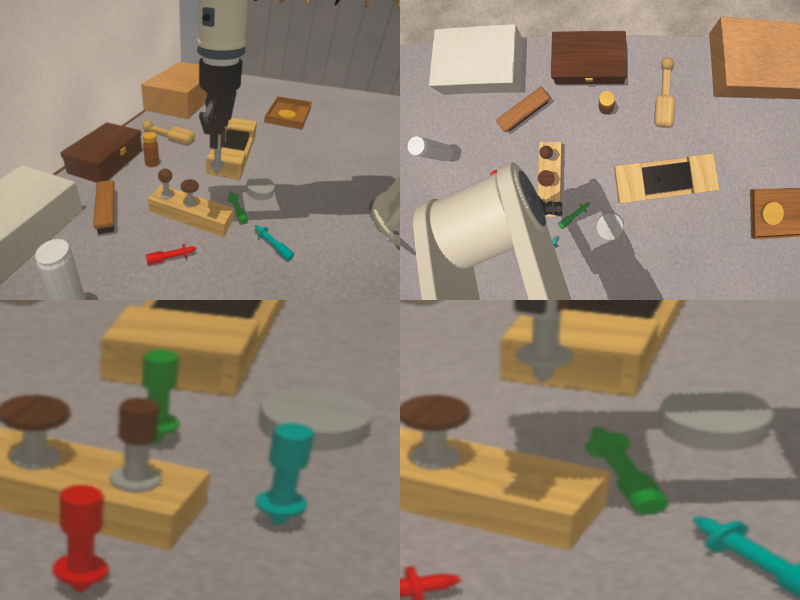

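All three coloured look-alikes stood free on their pointed tips and have fallen over. They are spread out and were outside the gripper's path, so I leave them. The post hangs upright, and the disc and ball posts, jar, brush and plinth are unmoved. Next I move over the plate and check the tip there.

```bash
python3 - <<'E'
from h import *
s=vision.read_camera("side")
o=get_obs();p=np.array(o["position"])
print("expected tip",p+[0,0,.002-.0875],"ray",onplane(s,(347,277.7),p[2]-.0855))
from scipy.spatial.transform import Rotation as R
ax=np.array([-.1158,.9933]);m=np.array([.5249,-.1111])
th=np.arctan2(.1158,.9933)
q=(R.from_euler("z",th)*R.from_quat([1,0,0,0])).as_quat()
st=m+ax*0.000   # start 27 mm before hole
bot.reach([*st,.2335],q)
bot.servo_line([*st,.046+.0855+.012],velocity=.1)
bot.dwell(.3)
o=get_obs();print(o["position"],o["wrist_force"],o["ft_torque"],o["time_s"],o["gripper_width"])
t=vision.read_camera("top");s=vision.read_camera("side")
cv2.imwrite("pics/s3.png",np.hstack([cv2.resize(s["frame"][170:290,320:430],(440,480),interpolation=2),cv2.resize(t["frame"][240:330,360:450],(360,480))])[:,:,::-1])
E
```

```text
expected tip [0.45986521 0.20695097 0.14765408] ray [0.45709607 0.20973749 0.14765408]
[ 0.52510611 -0.11115112  0.14390833] [-0.77890916 -0.02834812 -1.01177758] [ 0.04513219  0.03906792 -0.01210135] 9.3833 0.021008364886891794
```

View pics/s3.png

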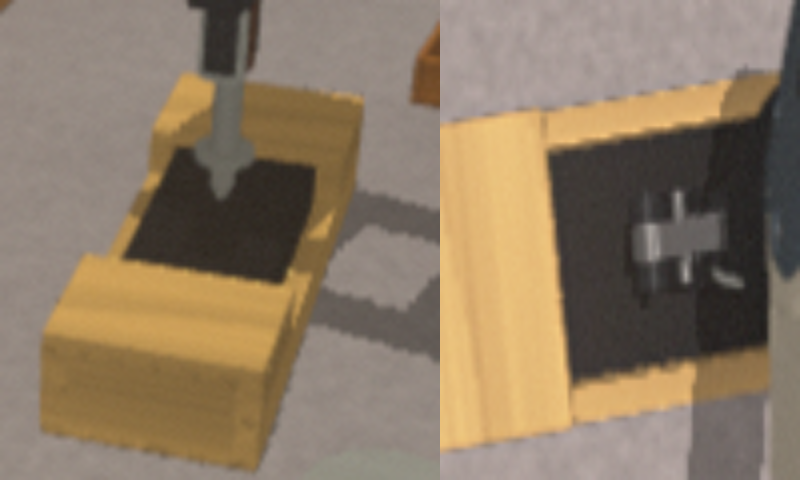

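The side crop shows the tip hovering above the plate at pixel (375.2,219.5), near the middle of its width. The top crop shows the gripper over the plate, covering the hole.

```bash
python3 - <<'E'
from h import *
s=vision.read_camera("side");p=np.array(get_obs()["position"])
px=lambda a:(320+a[0]/4-.5,170+a[1]/4-.5)
ax=np.array([-.1158,.9933]);m=np.array([.5249,-.1111]);nx=np.array([.9933,.1158])
f=lambda w:np.array([nx@(w[:2]-m),ax@(w[:2]-m)]).round(4)
for a in((175,148),(315,165),(283,282),(122,262)):print("corner",f(onplane(s,px(a),.046)))
print("tip",f(onplane(s,px((221,198)),p[2]-.0855)),"tcp",f(p))
E
```

```text
corner [ 0.0365 -0.0603]
corner [-0.0358 -0.0645]
corner [-0.0423  0.0519]
corner [0.0335 0.0578]
tip [-0.0016  0.0047] tcp [ 0.0001 -0.    ]
```

Measured against the plate edges, the tip is centred to within 0.5 mm. I set it down with force feedback and then slide toward the hole.

```bash
cat >> h.py <<'E'
ax=np.array([-.1158,.9933]);m=np.array([.5249,-.1111]);nx=np.array([.9933,.1158])
def F(n=4):
    a=[]
    for _ in range(n): bot.dwell(.02);a.append(get_obs()["wrist_force"])
    w=np.mean(a,0);return np.array([nx@w[:2],ax@w[:2],w[2]])
E
python3 - <<'E'
from h import *
f0=F(8);p=np.array(get_obs()["position"]);print("base",f0.round(2))
z=.046+.0855+.004
bot.servo_line([*m,z],velocity=.04)
while z>.1255:
    z-=.0005; bot.servo_line([*m,z],velocity=.02); f=F()-f0
    if f[2]>2.2: break
print("contact z",z,get_obs()["position"],f.round(2))
d=0
while d<.036:
    d+=.0015; bot.servo_line([*(m+ax*d),z],velocity=.02); f=F(3)-f0
    o=get_obs();print(round(d,4),f.round(2),round(o["position"][2],4))
    if d>.012 and f[2]<.8: break
    if f[2]>7 or np.hypot(*f[:2])>8: break
print(o["time_s"])
E
```

```text
base [-0.23 -0.24 -1.26]
contact z 0.1305 [ 0.52495353 -0.11111859  0.13055016] [ 0.01 -0.06  2.56]
0.0015 [ 0.18 -0.91  2.37] 0.1306
0.003 [ 0.67 -1.01  2.11] 0.1305
0.0045 [ 0.57 -0.9   2.44] 0.1305
0.006 [-0.38 -0.33  2.7 ] 0.1305
0.0075 [ 0.44 -0.74  2.6 ] 0.1305
0.009 [ 0.51 -0.35  2.3 ] 0.1305
0.0105 [ 0.77 -0.33  2.48] 0.1305
0.012 [ 0.24 -0.58  2.2 ] 0.1305
0.0135 [ 0.47 -0.2   2.51] 0.1305
0.015 [ 0.84 -0.53  3.44] 0.1305
0.0165 [ 0.34 -1.05  2.14] 0.1305
0.018 [ 0.69 -0.35  3.42] 0.1305
0.0195 [ 0.21 -1.15  2.67] 0.1305
0.021 [ 0.76 -0.56  2.86] 0.1305
0.0225 [ 0.26 -0.57  2.19] 0.1305
0.024 [0.73 0.07 1.58] 0.1305
0.0255 [ 0.72  0.03 -0.22] 0.1303
18.2833
```

The tip dropped into the hole at 25.5 mm, where the contact force vanished. I centre it and lower under force guard.

```bash
python3 - <<'E'
from h import *
f0=np.array([-.23,-.24,-1.26])
c=np.array([0,.0272]);z=.1305
bot.servo_line([*(m+nx*c[0]+ax*c[1]),z],velocity=.02)
k=0
while z>.106 and k<60:
    k+=1
    z-=.001; bot.servo_line([*(m+nx*c[0]+ax*c[1]),z],velocity=.03); f=F(3)-f0
    print(round(z,4),f.round(2),c.round(4))
    if f[2]>4 : break
    if z<.1115 and f[2]>1.2: break
    if np.hypot(*f[:2])>1.5: c+=np.clip(f[:2]*.0003,-.001,.001)  # give way to the hole wall
o=get_obs();print(o["time_s"],o["position"],o["gripper_width"])
E
```

```text
0.1295 [0.   0.62 0.39] [0.     0.0272]
0.1285 [ 0.37  0.65 -0.33] [0.     0.0272]
0.1275 [ 0.89  0.53 -0.11] [0.     0.0272]
0.1265 [ 0.03  0.65 -0.21] [0.     0.0272]
0.1255 [0.55 1.   0.52] [0.     0.0272]
0.1245 [0.57 1.61 1.49] [0.     0.0272]
0.1235 [0.64 1.44 1.37] [0.0002 0.0277]
0.1225 [0.14 1.51 0.25] [0.0004 0.0281]
0.1215 [ 0.35 -0.39 -0.3 ] [0.0004 0.0286]
0.1205 [ 0.61  0.06 -0.03] [0.0004 0.0286]
0.1195 [-0.32  0.34  0.19] [0.0004 0.0286]
0.1185 [ 0.2   0.18 -0.3 ] [0.0004 0.0286]
0.1175 [0.19 0.49 0.53] [0.0004 0.0286]
0.1165 [ 0.47 -0.31  0.17] [0.0004 0.0286]
0.1155 [ 0.   -0.05  0.01] [0.0004 0.0286]
0.1145 [0.03 0.28 0.41] [0.0004 0.0286]
0.1135 [0.27 0.41 0.61] [0.0004 0.0286]
0.1125 [-0.18 -0.19  0.29] [0.0004 0.0286]
0.1115 [ 0.34  0.24 -0.16] [0.0004 0.0286]
0.1105 [ 0.17 -0.45  0.01] [0.0004 0.0286]
0.1095 [ 0.21 -0.02  1.22] [0.0004 0.0286]
24.8333 [ 0.52211304 -0.08269573  0.10956732] 0.020908122736202524
```

```bash
python3 - <<'E'
from h import *
p=m+nx*.0004+ax*.0286
bot.servo_line([*p,.1092],velocity=.02)
print((F()-[-.23,-.24,-1.26]).round(2))
hand.move_gripper(.06)
bot.dwell(.2)
bot.servo_line([*p,.22],velocity=.12)
bot.goto_joints([-1.177,.353,1.633,0,1.155,-.002])
t=vision.read_camera("top");s=vision.read_camera("side");print(get_obs()["time_s"],get_obs()["wrist_force"])
cv2.imwrite("pics/end.png",np.hstack([cv2.resize(s["frame"][150:390,220:440],(440,480)),cv2.resize(t["frame"][240:330,360:450],(360,480))])[:,:,::-1])
E
```

```text
[0.44 0.33 1.87]
29.0333 [ 0.14837886 -0.09919215  0.04297465]
```

View pics/end.png

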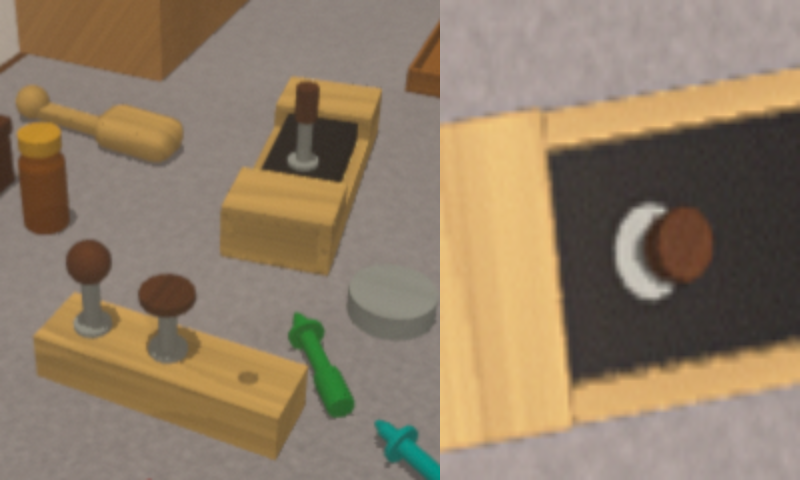

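The post stands upright in the plate with its collar flat, at about (372,215) in the side view. The gripper is clear and the other two posts are in place.

```bash
python3 -c "
from workcell import hand_in
print(hand_in())"
```

```text
the job is handed in; nothing more can be done
None
```

I handed the job in at about 29 s: the knob post slid along the plate into the hole, was let down and released with its collar flat, and contact force read at most about 3.5 N; the three coloured look-alikes toppled between my first pictures and the check after lifting (they seemed to be balanced on their tips and I don't think the arm touched them, but I did not see them fall), and I left them lying.

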